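# Dock the capsule tray against its hidden stop

## Task

The white capsule tray has been set down askew on the front of the blue docking bed. Slide it straight into the roofed slot, past the spring plunger, until it is fully home against the hidden stop and the red plunger knob has dropped back down; then let go of it. Do not disturb the mortar, rubber stamp or brass weights standing around.

Things in the scene. Friction and masses are not known exactly. Their poses are not given: they have to be found in the camera images.
- dock: Fixed capsule-tray docking station (place and yaw vary). Origin on the table, centre line, below the slot's mouth; +x points into the slot, z up. Blue bed 160 mm wide, x = -195 to +119 mm, top 14 mm above the table. Steel-roofed blind slot, 104 mm wide, 21 mm high, from x = 0 to the hidden solid stop at x = +100 mm; roof top 43 mm above the table.
- slot_mouth (a point): Centre of the slot's mouth at bed level (dock x = 0, y = 0, z = 14 mm); axes as the dock's. Black cheeks in front of it (dock x = -60 to 0) flare from 104 mm to about 135 mm apart and steer the tray in. The red plunger knob stands on the roof 80 mm farther in, its top 75 mm above the table.
- capsule_tray: Loose white tray of green capsules, 130 (x) x 100 (y) x 18 mm, about 0.35 kg, round shoulders at x = +36 mm and a 76 mm wide tongue to x = +65 mm with a groove across its top. Origin: centre of its underside; +x leads into the slot. Starts flat on the bed before the cheeks, up to 10 mm off centre, 0.17 rad askew. Home: its origin is at dock x = +35, y = 0, z = 14 mm, 30 mm of it left outside.
- tray_rear (a point): Centre of the tray's flat rear face (tray x = -65, z = 9 mm), 100 mm wide, 18 mm high: the face to push. Flush above it stands an aluminium grip bar, 10 mm thick (tray x = -65 to -55), 70 mm wide (y), up to 35 mm above the tray's underside; it stays outside the slot.
- plunger (a joint): Height of the spring plunger in the roof, m: 0 = down. The tray's nose lifts it about 3 mm when 15 to 20 mm short of home (some 2 to 5 N of push, besides about 1 N of sliding friction); it drops to 0 in the tray's groove 1 to 3 mm before home. After the drop the tray must still go on to the solid stop.
- mortar: Bystander: brass mortar, 85 mm across, 74 mm high, on the right of the work; origin at the centre of its underside.
- stamp: Bystander: wooden rubber stamp, 52 x 23 mm foot, 61 mm high, on the left; origin at the centre of its underside.
- weight: Bystander: the larger of two brass weights, 29 mm across, 36 mm high, right of the dock's front; origin at the centre of its underside.

How it is judged (in metres and radians):
At the end, for the whole second after the job is handed in: The tray lies flat and still in the slot, within 2 mm of the hidden stop (origin beyond x = 33 mm in the dock's frame), straight in the slot (0.06 rad, 4 mm), with the plunger down in its groove (joint under 1.2 mm) (x of capsule_tray in the frame of dock between 0.033 and 0.038 m and y of capsule_tray in the frame of dock between -0.004 and 0.004 m and angle between the x axis of capsule_tray and the x axis of dock, either way round below 0.06 rad and angle between capsule_tray's own z axis and vertical below 0.05 rad and value of joint plunger below 0.0012 m and linear speed of capsule_tray below 0.01 m/s); the robot touches nothing.
It fails at once if the mortar, stamp or weight is pushed more than 25 mm from its place (distance of any of mortar, stamp, weight from where it was at the start of the episode above 0.025 m).
It also fails if it takes over 32 s, if anything falls off the work surface, if the arm or the gripper's body presses on something with over 40 N, if the wrist force passes 120 N, or if a joint passes its speed limit or range.

## Robot

A 6-joint arm with a two-finger parallel gripper is mounted at the origin on the work surface; the furniture and walls round the work are solid. World frame = base frame: x ahead of the robot, y to its left, z up, the work surface at z = 0. Lengths are in m, angles in degrees, forces in N, time in s.
With the tool pointing down it reaches from about 0.275 to 0.85 m from the base axis. Payload 19 kg.
Tool frame: the origin (TCP) lies at the very end of the fingers, on their centre line; the grasp point (between the pads) lies 19 mm behind it; z points along the fingers, y is the line along which they close (so a half turn about z gives the same grasp; the last joint's range is limited). The gripper opens to 85 mm and grips with 20 to 120 N. Pads are 22 mm wide; open, the fingers measure 114 mm over their backs; the gripper's body (76 mm by 85 mm) begins 54 mm behind the grasp point. The pads swing forward as they close: fully open they stand 13 mm farther back than shut.
Start: joints at [65.26, 8.623, 82.357, -0, 89.026, -7.678], TCP at [0.169, 0.55, 0.231] pointing down, gripper open.
Joint ranges: [-160.23, 160.23], [-39.13, 120.54], [6.94, 153.29], [-79.49, 259.48], [9.18, 160.14], [-161.06, 161.06]. Speed limits (degrees/s): [108.29, 108.29, 127.2, 172.46, 172.46, 172.46].

## Interface

Orientations are given as [roll, pitch, yaw] about the fixed x, y, z axes, in that order (R = Rz(yaw) Ry(pitch) Rx(roll)).
In Python, from cell import ctrl, cams, ticket, probe_bus gives the robot as it stands (ctrl), with the cameras (cams), the job (ticket) and the readings (probe_bus).
- The arm moves only by the tool nudge_tcp, called after "Emit:" by a JSON object that holds its "method" and its "body". Schema: {"type":"object","properties":{"increments":{"type":"array","items":{"type":"number"},"minItems":5,"maxItems":60},"grip_n":{"type":"number"},"only":{"type":"string"},"quiet":{"type":"boolean"},"lines":{"type":"string"}},"required":["increments"],"additionalProperties":false}. increments is one flat list of numbers that holds 1 to 12 rows one after another, with no inner brackets; each row has 5 numbers: dx, dy, dz in parts of the range, where 1.0 means 0.6 m, then a turn about the tool's z in shares of 4 rad (1.0 is 4 rad), then the opening from 0.0 (shut) to 1.0 (fully open); each row shifts and turns the commanded pose from where the row before left it, along the tool's axes as they then stand; what a row does not reach is not made up. A row lasts 1/12 s, in which the tool goes at most 0.0417 m and 7.16 degrees, less where a joint would pass 70% of its speed; a pose out of reach is approached as far as the arm can. The fingers move at their own pace and stop on an object; grip_n is the grip in N (left out, the last holds). Time passes only in rows, so rows that do not move let the fingers close. The tool returns the time, the measured TCP pose, the force, the opening and the grip force at its end. only (a regular expression) keeps the lines of the reply that match it, lines (a string "A,B") keeps lines A to B, and quiet returns only ok. Shift and turn numbers lie between -1 and 1, and a call with a number outside is refused. Input that does not fit is refused with a message, and nothing moves.
- probe_bus.observe(): the state, without advancing time (a new reading comes with each control period).
- cams.grab_frame(name): name is "side" or "top"; returns (picture, depth): 420x560x3 uint8, red, green, blue; 420x560 float32, m along the optical axis (not along the pixel's ray), 0 where there is no reading.
- cams.calibration(name): a dict with "fx", "fy", "cx", "cy" (pixels), "rvec" (rotation vector, rad) and "tvec" (3), from world to camera coordinates, as OpenCV has them. Camera axes: x right, y down, z forward; pixel columns grow to the right and rows downward; lengths in m; the calibration is good to about 2 mm. A picture is of the moment at which its call begins. calibration takes no time and is no camera call.
- ticket.job_done(): hands the job in; it is judged then, once.
The state is a dict: "time_s": time; "qpos": joint angles; "qvel": joint speeds; "effort": joint torques, N m; "tcp_pos": TCP position; "tool_rot": TCP orientation; "contact_force": force on the tool from outside, world axes, zero at the start; "torque": the same for the moment, N m; "opening": opening from 0.0 (shut) to 1.0 (fully open); "grasp_force": force on a finger pad.
Only numpy, scipy, OpenCV 4.12 (cv2) and the standard library are available. Lean on these libraries where they do the work, as an engineer would, in place of code of your own. Each camera call takes 0.05 s, during which the arm holds its last target. There are 200 camera calls.

## Working session

There is one attempt and no reset: what is moved stays moved. The work goes in short steps, Python scripts to look and compute and a tool call to move; the robot and the scene stay as the last step left them, time stands still between calls to the robot, and variables do not carry over. Pictures are saved under pics/ and viewed, at most 10 in all, crops included, and the job is handed in when it is done.

```bash
ls; mkdir -p pics; cat > h.py <<'E'
import numpy as np, cv2
from cell import ctrl, cams, ticket, probe_bus
def P(name,depth,u,v,r=1):
    c=cams.calibration(name);R=cv2.Rodrigues(np.array(c["rvec"],float))[0];t=np.array(c["tvec"],float).ravel()
    d=depth[v-r:v+r+1,u-r:u+r+1];d=np.median(d[d>0])
    return R.T@(np.array([(u-c["cx"])/c["fx"]*d,(v-c["cy"])/c["fy"]*d,d])-t)
def cloud(name,D):
    c=cams.calibration(name);R=cv2.Rodrigues(np.array(c["rvec"],float))[0];t=np.array(c["tvec"],float).ravel()
    v,u=np.mgrid[:D.shape[0],:D.shape[1]]
    X=np.stack([(u-c["cx"])/c["fx"]*D,(v-c["cy"])/c["fy"]*D,D],-1)-t
    return X@R
def save(n,im): cv2.imwrite(f"pics/{n}.png",im[:,:,::-1])
E
python3 - <<'E'
from h import *
for n in("top","side"):
    im,D=cams.grab_frame(n); save(n+"0",im); np.savez(n+"0.npz",im=im,D=D)
print(probe_bus.observe())
E
```

```text
cell.py
pics
{'time_s': 0.1, 'qpos': array([ 6.52607702e+01,  8.64872155e+00,  8.23858150e+01,  1.42518176e-03,
        8.90274597e+01, -7.67922920e+00]), 'qvel': array([ 0.01696006,  0.01757982, -0.17185726, -0.08191642, -0.00390481,
       -0.08849553]), 'effort': array([ 5.96372804e-03, -7.14391351e+01, -5.71792960e+01, -1.52176208e-04,
        7.26396553e-03, -5.66153801e-05]), 'tcp_pos': array([0.16862903, 0.54950209, 0.2307601 ]), 'tool_rot': array([-1.79938750e+02, -9.69652926e-03,  1.62939969e+02]), 'contact_force': array([ 0.57737132,  0.07747109, -0.71212551]), 'torque': array([0.01021726, 0.0307515 , 0.00913913]), 'grasp_force': 0.0, 'opening': 1.0041120312719816}
```

View pics/top0.png

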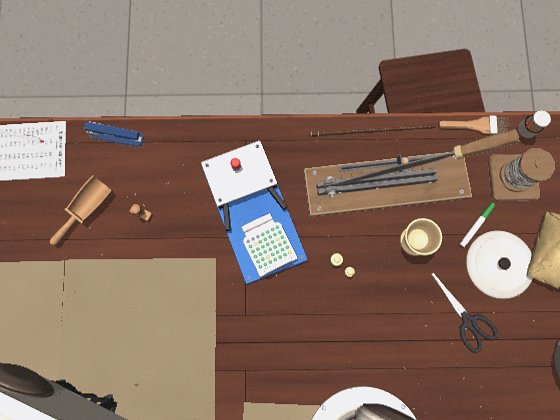

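View pics/side0.png

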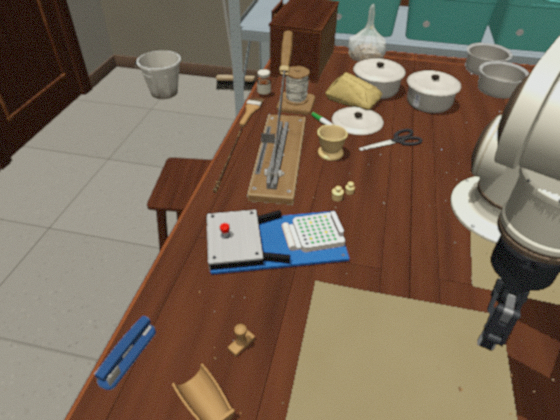

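The top view shows the dock axis running up and slightly left: red knob (236,163), roof corners about (205,178) to (277,188), and tray centred at (270,247) with its grip bar nearest the robot. I'll measure it with the depth data.

```bash
python3 - <<'E'
from h import *
f=np.load("top0.npz");im=f["im"].astype(int);D=f["D"];X=cloud("top",D)
r,g,b=im[...,0],im[...,1],im[...,2];v,u=np.mgrid[:420,:560]
reg=(u>195)&(u<312)&(v>135)&(v<290)
def show(n,m):
    k=X[m&reg];q=cv2.minAreaRect(k[:,:2].astype(np.float32)*1000)
    print(n,m[reg].sum(),np.round(q[0],1),np.round(q[1],1),round(q[2],2),"z",np.round(np.percentile(k[:,2],[5,50,95])*1000,1))
blue=(b>120)&(r<80)
show("blue",blue)
show("roof",(X[...,2]>.037)&(X[...,2]<.048)&(v<205)&(r>170)&(b>170))
show("knob",(r>150)&(g<80)&(X[...,2]>.05))
tr=(v>212)&(r>170)
show("tray",tr&(X[...,2]>.024)&(X[...,2]<.04))
show("bar",(v>212)&(X[...,2]>.042))
print([np.round(P("top",D,*p)*1000) for p in((141,211),(422,237),(337,260),(349,271),(247,283),(305,263),(205,178))])
c=im[200:300,200:320].astype(np.uint8);save("crop0",cv2.resize(c,None,fx=6,fy=6,interpolation=2))
E
```

```text
blue 484 [498.3 230.6] [203.  159.9] 20.58 z [10.6 14.7 19.1]
roof 2639 [643.5 284.9] [119.5 155.4] 20.94 z [40.4 44.1 47.2]
knob 19 [656.3 290.3] [13.9 19.9] 7.13 z [70.8 75.  78.2]
tray 1502 [488.  182.3] [128.3 178. ] 25.6 z [28.  32.8 36.4]
bar 178 [384.4 203.8] [ 53.4 120.4] 71.1 z [  46.7   51.1 1180. ]
[array([552., 521.,  33.]), array([ 481., -156.,   28.]), array([427.,  52.,  36.]), array([401.,  24.,  33.]), array([377., 266.,  14.]), array([424., 125.,   1.]), array([641., 372.,   2.])]
```

View pics/crop0.png

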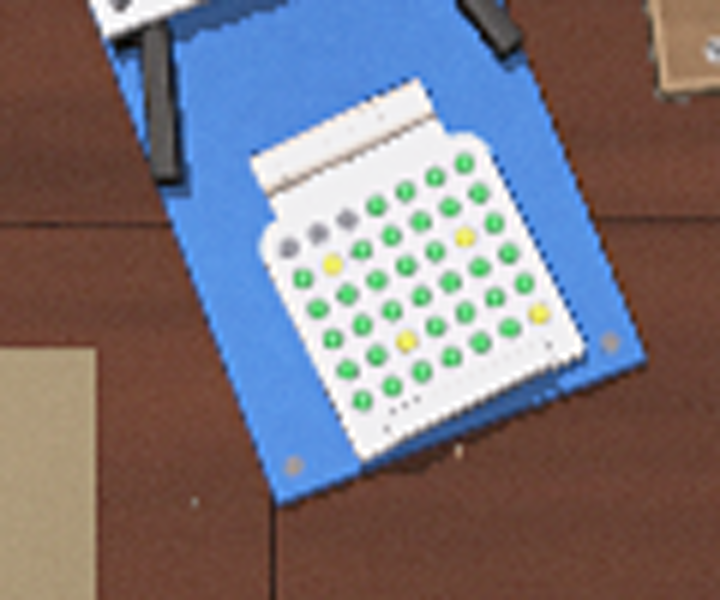

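```bash
cat >> h.py <<'E'
def ray(name,u,v,z):
    c=cams.calibration(name);R=cv2.Rodrigues(np.array(c["rvec"],float))[0];t=np.array(c["tvec"],float).ravel()
    o=-R.T@t;d=R.T@np.array([(u-c["cx"])/c["fx"],(v-c["cy"])/c["fy"],1]);return o+d*(z-o[2])/d[2]
E
python3 - <<'E'
from h import *
print("cam",-cv2.Rodrigues(np.array(cams.calibration("top")["rvec"],float))[0].T@np.array(cams.calibration("top")["tvec"]).ravel())
f=np.load("top0.npz");im=f["im"].astype(int);D=f["D"];X=cloud("top",D)
a=np.radians(21);R=np.array([[np.cos(a),np.sin(a)],[-np.sin(a),np.cos(a)]]);o=np.array([.5879,.2636])
dk=lambda p:np.round(R@(p[:2]-o)*1000,1)
for n,cu,cv_,z in(("rearL",362,460,.032),("rearR",585,352,.032),("shL",265,250,.032),("shR",490,145,.032),("tongL",252,160,.032),("tongR",420,82,.032),("bedFL",278,500,.014),("bedFR",645,360,.014),("cheekL",165,180,.035),("cheekR",510,50,.035)):
    p=ray("top",200+cu/6-.5,200+cv_/6-.5,z);print(n,np.round(p*1000,1),dk(p))
v,u=np.mgrid[:420,:560]
m=(v>235)&(v<285)&(u>255)&(u<305)&(X[...,2]>.042)&(X[...,2]<.06)
k=X[m];q=cv2.minAreaRect(k[:,:2].astype(np.float32)*1000);print("bar",m.sum(),q,dk(k.mean(0)),np.percentile(k[:,2],[5,50,95]))
E
```

```text
cam [0.31883475 0.19803354 1.17997521]
rearL [391.6 234.7  32. ] [-193.7   43.4]
rearR [433. 146.  32.] [-186.7  -54.3]
shL [475.4 272.8  32. ] [-101.7   49. ]
shR [516.7 182.4  32. ] [-95.5 -50.3]
tongL [511.8 278.   32. ] [-65.8  40.7]
tongR [542.9 210.3  32. ] [-61.2 -33.7]
bedFL [377.3 268.9  14. ] [-194.8   80.4]
bedFR [431.3 121.1  14. ] [-197.3  -76.9]
cheekL [503.7 312.6  35. ] [-61.1  75.9]
cheekR [555.  173.8  35. ] [-62.9 -72. ]
bar 135 ((417.2320861816406, 192.267822265625), (10.002738952636719, 68.71163177490234), 25.22351837158203) [-185.    -5.7] [0.04611061 0.04991245 0.05345212]
```

Dock origin is about (0.588, 0.264), yaw about 20.7°. The tray sits at dock x −125, y −1, about 4° askew, and all the given sizes check out. I'll push its rear face with both fingers spread about 60 mm, which also squares the tray up. First, turn the tool and move behind the tray.

Units first: shifts go in shares of 0.6 m and turns go in shares of 4 rad. So -6.3 degrees / 229.1831 = -0.0275.

Emit:
{"method": "nudge_tcp", "body": {"increments": [0,0,0,-0.0275,0.7,0,0,0,-0.0275,0.7,0,0,0,-0.0275,0.7,0,0,0,-0.0275,0.7,0,0,0,-0.0275,0.7,0,0,0,-0.0275,0.7], "grip_n": 40}}

```text
time_s: 0.6
tcp_pos: [0.1687, 0.5496, 0.2309]
tool_rot: [-180.0, -0.0, -159.0]
contact_force: [0.4, 0.2, -0.8]
opening: 0.697
grasp_force: 0.0
```

Emit:
{"method": "nudge_tcp", "body": {"increments": [-0.0083,-0.0577,0,0,0.7,-0.0083,-0.0577,0,0,0.7,-0.0083,-0.0577,0,0,0.7,-0.0083,-0.0577,0,0,0.7,-0.0083,-0.0577,0,0,0.7,-0.0083,-0.0577,0,0,0.7,-0.0083,-0.0577,0,0,0.7,-0.0083,-0.0577,0,0,0.7,-0.0083,-0.0577,0,0,0.7,-0.0083,-0.0577,0,0,0.7,-0.0083,-0.0577,0,0,0.7,-0.0083,-0.0577,0,0,0.7]}}

```text
time_s: 1.6
tcp_pos: [0.3721, 0.181, 0.2313]
tool_rot: [-180.0, 0.0, -159.3]
contact_force: [1.4, 0.7, 0.0]
opening: 0.694
grasp_force: 0.0
```

Emit:
{"method": "nudge_tcp", "body": {"increments": [0,0,0,0,0.7,0,0,0,0,0.7]}}

```text
time_s: 1.77
tcp_pos: [0.3724, 0.1812, 0.2311]
tool_rot: [-180.0, -0.0, -159.5]
contact_force: [-0.5, -0.5, -0.1]
opening: 0.698
grasp_force: 0.0
```

In the tool's units: 0.035 m / 0.6 = 0.0583, 0.034 m / 0.6 = 0.0567.

Emit:
{"method": "nudge_tcp", "body": {"increments": [0,0.0017,0.0583,0,0.7,0,0,0.0583,0,0.7,0,0,0.0583,0,0.7,0,0,0.0583,0,0.7,0,0,0.0583,0,0.7,0,0,0.0567,0,0.7,0,0,0,0,0.7,0,0,0,0,0.7]}}

```text
time_s: 2.43
tcp_pos: [0.3703, 0.1841, 0.022]
tool_rot: [180.0, -0.2, -159.2]
contact_force: [0.8, 0.5, 0.8]
opening: 0.704
grasp_force: 0.0
```

```bash
python3 - <<'E'
from h import *
im,D=cams.grab_frame("side");save("side1",cv2.resize(im[180:300,180:380],None,fx=4,fy=4,interpolation=2))
E
```

```text
(no output)
```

View pics/side1.png

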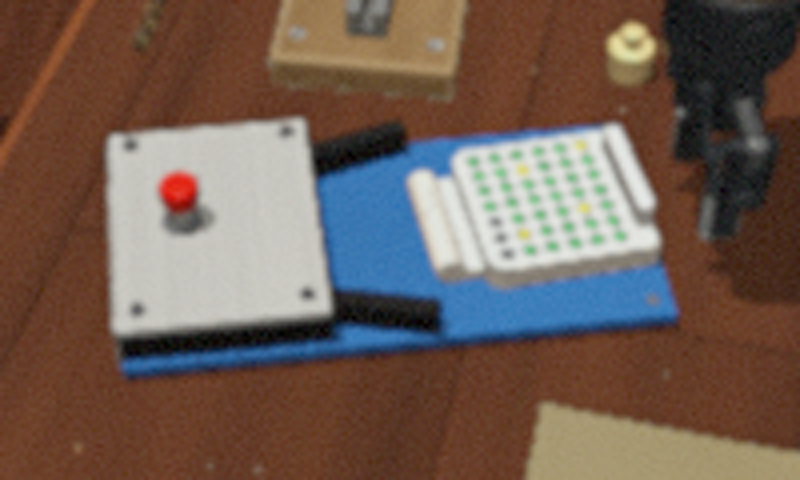

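The fingers (tips about (720,220)) stand behind the grip bar, clear of everything. Next comes the push, tool −x being dock +x.

In the tool's units: -0.008 m / 0.6 = -0.0133, -0.006 m / 0.6 = -0.01.

Emit:
{"method": "nudge_tcp", "body": {"increments": [-0.0133,-0.0017,0,0,0.7,-0.0133,-0.0017,0,0,0.7,-0.0133,0,0,0,0.7,-0.01,0,0,0,0.7,-0.01,0,0,0,0.7,-0.01,0,0,0,0.7,-0.01,0,0,0,0.7,-0.01,0,0,0,0.7,-0.01,0,0,0,0.7,-0.01,0,0,0,0.7,-0.01,0,0,0,0.7,-0.01,0,0,0,0.7]}}

```text
time_s: 3.48
tcp_pos: [0.4457, 0.2095, 0.0223]
tool_rot: [-180.0, -0.0, -159.3]
contact_force: [-2.6, -0.8, 2.7]
opening: 0.702
grasp_force: 1.6
```

Emit:
{"method": "nudge_tcp", "body": {"increments": [-0.01,0,0,0,0.7,-0.01,0,0,0,0.7,-0.01,0,0,0,0.7,-0.01,0,0,0,0.7,-0.01,0,0,0,0.7,-0.01,0,0,0,0.7]}}

```text
time_s: 3.98
tcp_pos: [0.4792, 0.2223, 0.0222]
tool_rot: [180.0, -0.0, -159.3]
contact_force: [-8.7, 1.3, 3.2]
opening: 0.701
grasp_force: 3.8
```

```bash
python3 - <<'E'
from h import *
im,D=cams.grab_frame("side");save("side2",cv2.resize(im[180:300,180:380],None,fx=4,fy=4,interpolation=2))
E
```

```text
(no output)
```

View pics/side2.png

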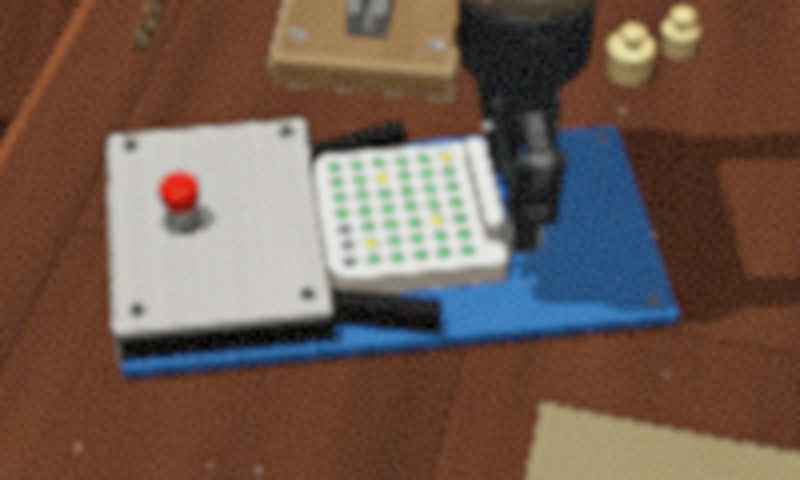

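The tray is straight, its tongue is under the roof (about x 320) and its shoulders are at the mouth. The force suggests light contact with the right cheek, so I'll bias slightly left and go on slowly.

In the tool's units: -0.004 m / 0.6 = -0.0067, 0.0005 m / 0.6 = 0.0008.

Emit:
{"method": "nudge_tcp", "body": {"increments": [-0.0067,0.0017,0,0,0.7,-0.0067,0.0008,0,0,0.7,-0.0067,0,0,0,0.7,-0.0067,0,0,0,0.7]}}

```text
time_s: 4.37
tcp_pos: [0.4928, 0.2295, 0.0221]
tool_rot: [180.0, -0.1, -159.2]
contact_force: [-5.2, 1.5, 2.4]
opening: 0.702
grasp_force: 2.6
```

Emit:
{"method": "nudge_tcp", "body": {"increments": [-0.0083,0,0,0,0.7,-0.0083,0,0,0,0.7,-0.0083,0,0,0,0.7,-0.0083,0,0,0,0.7]}}

```text
time_s: 4.7
tcp_pos: [0.5121, 0.2365, 0.0221]
tool_rot: [180.0, -0.0, -159.3]
contact_force: [-5.9, 2.7, 1.9]
opening: 0.696
grasp_force: 3.1
```

In the tool's units: -0.005 m / 0.6 = -0.0083, -0.004 m / 0.6 = -0.0067.

Emit:
{"method": "nudge_tcp", "body": {"increments": [-0.0083,0,0,0,0.7,-0.0083,0,0,0,0.7,-0.0083,0,0,0,0.7,-0.0067,0,0,0,0.7]}}

```text
time_s: 5.03
tcp_pos: [0.5297, 0.2432, 0.022]
tool_rot: [180.0, -0.1, -159.3]
contact_force: [-9.8, 0.9, 4.4]
opening: 0.704
grasp_force: 4.2
```

Emit:
{"method": "nudge_tcp", "body": {"increments": [-0.005,0,0,0,0.7,-0.005,0,0,0,0.7,-0.005,0,0,0,0.7]}}

```text
time_s: 5.28
tcp_pos: [0.538, 0.2464, 0.0221]
tool_rot: [180.0, -0.1, -159.3]
contact_force: [-6.8, 1.5, 2.0]
opening: 0.698
grasp_force: 2.9
```

Emit:
{"method": "nudge_tcp", "body": {"increments": [-0.005,0,0,0,0.7,-0.0033,0,0,0,0.7,-0.0033,0,0,0,0.7]}}

```text
time_s: 5.53
tcp_pos: [0.5449, 0.2487, 0.0221]
tool_rot: [180.0, -0.0, -159.3]
contact_force: [-4.0, 1.8, -1.1]
opening: 0.701
grasp_force: 1.6
```

In the tool's units: -0.002 m / 0.6 = -0.0033, -0.001 m / 0.6 = -0.0017.

Emit:
{"method": "nudge_tcp", "body": {"increments": [-0.0033,0,0,0,0.7,-0.0017,0,0,0,0.7]}}

```text
time_s: 5.7
tcp_pos: [0.5458, 0.2491, 0.0221]
tool_rot: [-180.0, -0.3, -159.3]
contact_force: [-29.7, -10.4, 18.0]
opening: 0.701
grasp_force: 15.2
```

Emit:
{"method": "nudge_tcp", "body": {"increments": [-0.0017,0,0,0,0.7,-0.0017,0,0,0,0.7]}}

```text
time_s: 5.87
tcp_pos: [0.5458, 0.2491, 0.022]
tool_rot: [-180.0, -0.5, -159.3]
contact_force: [-45.9, -16.8, 30.2]
opening: 0.7
grasp_force: 24.8
```

Emit:
{"method": "nudge_tcp", "body": {"increments": [-0.0017,0,0,0,0.7,0,0,0,0,0.7]}}

```text
time_s: 6.03
tcp_pos: [0.5459, 0.2491, 0.022]
tool_rot: [-180.0, -0.6, -159.3]
contact_force: [-49.0, -18.0, 31.0]
opening: 0.702
grasp_force: 25.9
```

It hit a solid stop with a steep force rise. I'll back off, lift clear and verify.

In the tool's units: 0.04 m / 0.6 = 0.0667, 0.03 m / 0.6 = 0.05.

Emit:
{"method": "nudge_tcp", "body": {"increments": [0.0133,0,0,0,0.7,0.0333,0,0,0,0.7,0.05,0,0,0,0.7,0.0667,0,-0.0167,0,0.7,0.0667,0,-0.0167,0,0.7,0.0667,0,-0.0167,0,0.7,0,0,0,0,0.7,0,0,0,0,0.7]}}

```text
time_s: 6.7
tcp_pos: [0.3838, 0.1874, 0.0537]
tool_rot: [-180.0, 0.2, -159.3]
contact_force: [0.7, 0.1, -1.1]
opening: 0.702
grasp_force: 0.0
```

```bash
python3 - <<'E'
from h import *
im,D=cams.grab_frame("side");save("side3",cv2.resize(im[180:300,180:380],None,fx=4,fy=4,interpolation=2))
im,D=cams.grab_frame("top");save("top3",cv2.resize(im[130:290,190:310],None,fx=3.7,fy=3.7,interpolation=2))
X=cloud("top",D);v,u=np.mgrid[:420,:560]
m=(im[...,0]>150)&(im[...,1]<80)&(X[...,2]>.05)&(u>200)&(u<312)&(v<200);k=X[m];print("knob",m.sum(),k.mean(0),np.median(k[:,2]))
a=np.radians(20.7);R=np.array([[np.cos(a),np.sin(a)],[-np.sin(a),np.cos(a)]]);o=np.array([.5878,.2639])
d=(X[...,:2]-o)@R.T
m=(X[...,2]>.045)&(X[...,2]<.06)&(d[...,0]>-.08)&(d[...,0]<-.005)&(abs(d[...,1])<.06)
k=d[m];print("bar",m.sum(),k.mean(0),cv2.minAreaRect(k.astype(np.float32)*1000))
E
```

```text
knob 23 [0.65572569 0.29102898 0.07509081] 0.07596512711157385
bar 125 [-0.02755134 -0.00201788] ((-27.1420841217041, -2.2300949096679688), (68.92525482177734, 10.011918067932129), 89.385498046875)
```

View pics/side3.png

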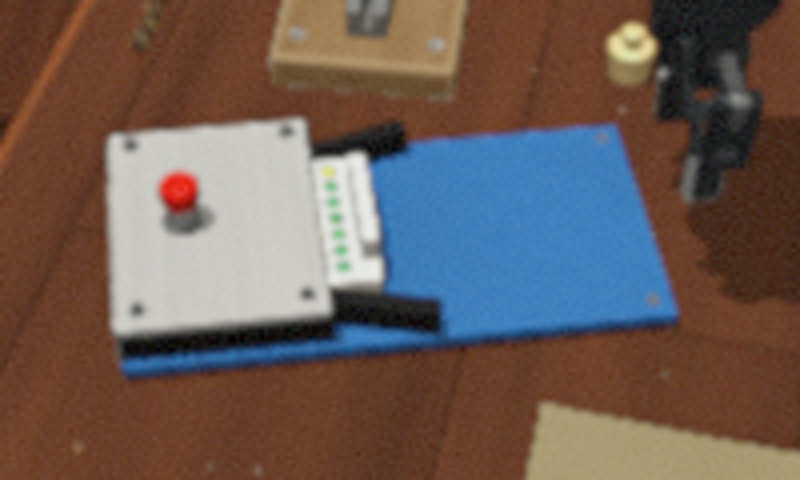

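View pics/top3.png

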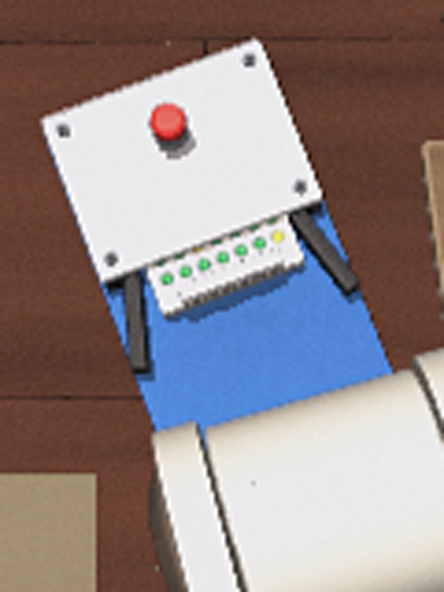

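The tray appears home, with 30 mm left outside. I'll confirm the knob height against the first picture, and the bar position over several frames.

```bash
python3 - <<'E'
from h import *
def red(im,reg):
    i=im.astype(float);w=np.clip(i[...,0]-np.maximum(i[...,1],i[...,2])-80,0,None);v,u=np.mgrid[:420,:560]
    w=w*((u>reg[0])&(u<reg[1])&(v>reg[2])&(v<reg[3]));return np.round([(w*u).sum()/w.sum(),(w*v).sum()/w.sum()],2)
s=(212,240,215,245);t=(222,250,150,176)
print("before",red(np.load("side0.npz")["im"],s),red(np.load("top0.npz")["im"],t))
a=np.radians(20.7);R=np.array([[np.cos(a),np.sin(a)],[-np.sin(a),np.cos(a)]]);o=np.array([.5878,.2639])
T=[cams.grab_frame("top") for _ in range(6)];S=[cams.grab_frame("side")[0] for _ in range(3)]
print("now",red(np.mean(S,0),s),red(np.mean([x[0] for x in T],0),t))
D=np.median([x[1] for x in T],0);X=cloud("top",D);d=(X[...,:2]-o)@R.T
m=(X[...,2]>.045)&(X[...,2]<.06)&(d[...,0]>-.08)&(d[...,0]<-.005)&(abs(d[...,1])<.06)
print(d[m].mean(0),cv2.minAreaRect(d[m].astype(np.float32)*1000))
c=cams.calibration("side");Rc=cv2.Rodrigues(np.array(c["rvec"],float))[0]
for z in(.07,.073):
    p=cv2.projectPoints(np.array([[.6627,.2922,z]]),np.array(c["rvec"],float),np.array(c["tvec"],float),np.array([[c["fx"],0,c["cx"]],[0,c["fy"],c["cy"]],[0,0,1.]]),None)[0].ravel();print(z,p)
E
```

```text
before [224.14 226.85] [234.81 162.56]
now [224.15 226.88] [234.79 162.5 ]
[-0.02755677 -0.00219973] ((-27.232563018798828, -2.2415733337402344), (68.93063354492188, 10.148296356201172), 89.67338562011719)
0.07 [222.46723552 227.33632679]
0.073 [222.36637301 226.38513254]
```

The knob is back at its initial height to within 0.03 px (1 px is about 3 mm), the tray took 50 N without moving further, and the gripper is clear.

```bash
python3 -c "
from cell import ctrl, cams, ticket, probe_bus
print(ticket.job_done())"
```

```text
the job is handed in; nothing more can be done
None
```

I slid the tray straight into the slot until it stopped hard at about 50 N, and the red knob is back at its starting height; I then backed the gripper clear and handed the job in at about 7 s, with no verdict shown. The camera put the grip bar 2 mm short of its nominal home position, about its calibration error, so I relied on the hard stop and the knob.

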